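# Make room in the canister row

## Robot

A 7-joint arm with a two-finger parallel gripper is mounted at the origin on the work surface. World frame = base frame: x ahead of the robot, y to its left, z up, the work surface at z = 0. Lengths are in m, angles in rad, forces in N, time in s.
With the tool pointing down it reaches from about 0.4 to 0.85 m from the base axis. Payload 6.9 kg.
Tool frame: the origin (TCP) lies midway between the tips of the shut fingers; the grasp point (between the pads) lies behind it (ctrl.pinch_z is the z of the grasp point in the tool frame, in m); z points along the fingers, y is the line along which they close (so a half turn about z gives the same grasp; the last joint's range is limited). The gripper opens to 85 mm and grips with 20 to 120 N. Pads are 22 mm wide; open, the fingers measure 114 mm over their backs; the gripper's body (76 mm by 85 mm) begins 54 mm behind the grasp point. The pads swing forward as they close: fully open they stand 13 mm farther back than shut.
Start: joints at [1.391, 0.507, -0.238, 1.5, 0.126, 1.149, -0.155], TCP at [0.176, -0.6, 0.231] pointing down, gripper open.
Joint ranges: [-3.08, 3.08], [-0.24, 2.05], [-1.43, 1.35], [0, 2.5], [-1.52, 4.66], [0.17, 1.96], [-2.89, 2.89]. Speed limits (rad/s): [2.39, 2.39, 3.14, 3.14, 3.14, 3.14, 3.14].

## Interface

Orientations are given as a unit quaternion [w, x, y, z].
In Python, from station import ctrl, get_state, vision, ticket, models gives the robot as it stands. Calls block until the motion is done:
- ctrl.movep(position, orientation): joint-space move of the TCP to a pose.
- ctrl.movel(position, frame=None, max_speed=0.15): straight line of the TCP; frame=None keeps the orientation; max_speed is the mean speed in m/s.
- ctrl.set_joints(angles): joint-space move.
- ctrl.ungrasp() and ctrl.close_gripper(force=None): open the fingers fully, or close them until they stop; force is the grip in N (None keeps the last).
- ctrl.pause(seconds).
- ctrl.ik(position, orientation): joint angles nearest the present ones, or None.
- get_state(): the state.
- vision.grab_frame(name): name is "side" or "top" or "wrist"; returns (picture, depth): 400x640x3 uint8, blue, green, red; 400x640 float32, m along the optical axis (not along the pixel's ray), 0 where there is no reading.
- vision.camera_info(name): a dict with "mtx" (3x3 intrinsics, pixels), "dist_coeffs" ([k1, k2, p1, p2, k3] as OpenCV has them; the pictures are not rectified), "R" (3x3) and "t" (3): a world point X has camera coordinates R X + t; the wrist camera has in their place "hand_eye" (4x4, takes a point from camera to tool coordinates, whose origin is the TCP and whose axes are the flange's). Camera axes: x right, y down, z forward; pixel columns grow to the right and rows downward; lengths in m; the calibration is good to about 2 mm. A picture is of the moment at which its call begins: read the wrist's pose just before it. camera_info takes no time and is no camera call.
A pose or a line that the arm cannot do raises ctrl.Unreachable and nothing moves.
- ticket.close_job(): hands the job in; it is judged then, once.
Trained networks look in the newest picture that a camera, given by its name, has taken for a name from the list of things; names that differ only in an ending like _2 or _b are one class to them, and where a whole thing is asked for, a point or a joint stands for the part that bears it (a point fixed in the world has none). Each returns a list of dicts, best first, with "p" (0 to 1); they miss things now and then, are a little off and sometimes report something else, mostly with a low value. They report only what shows in the picture. A call takes as long as a camera call.
- models.recognise(camera, target): "point" ([column, row] in pixels, amid what is visible of it).
- models.masks_of(camera, target): "mask" (400x640 bool, what is visible of it) and "point" ([column, row] in pixels, amid what is visible of it).
The state is a dict: "time": time; "qpos": joint angles; "qd": joint speeds; "tau": joint torques, N m; "tcp_pos": TCP position; "eef_rot": TCP orientation; "contact_force": force on the tool from outside, world axes, zero at the start; "wrist_torque": the same for the moment, N m; "width": finger opening in m; "gripper_force": force on a finger pad.
Only numpy, scipy, OpenCV 4.12 (cv2) and the standard library are available. Lean on these libraries where they do the work, as an engineer would, in place of code of your own. Each camera call takes 0.05 s, during which the arm holds its last target. There are 200 camera calls.

## Task

Put the spare tea canister, standing on the counter, back into the row in the tray, directly beside the round-knobbed canister on the robot's left of it (+y side). The row leaves too little room, so first ease its canisters apart, sliding them along gently until they rest against the end stops, without lifting or tipping them; then slide the spare down into the gap until it stands fully on the tray floor, and let go. Never push hard on anything (25 N is too much), and leave the mug, saucers and yogurt pot alone.

Things in the scene. Friction and masses are not known exactly. Their poses are not given: they have to be found in the camera images.
- tray: Tray fixed to the counter, 320 mm long (own y, the direction of the row; +y points to the robot's left) and 87 mm wide (own x). Origin at the centre of its underside, z up. Polished steel floor 6 mm thick; dark wooden long walls 24 mm high, 8 mm thick, 71 mm apart inside. A rigid steel frame fixed in it carries two upright end stops, rubber-faced plates 69 mm wide, 6 mm thick, tops 50 mm above the counter.
- tray_mid (a point): Middle of the tray floor, tray axes. The end stops' faces are 253.5 mm apart, 3.5 mm more than five canisters. Halfway between them lies up to 10 mm either way along y from this point, not measured: see or feel it.
- tray_row (a point): Same place, about the row: four canisters start 0.7 mm apart, somewhere between the stops; the room left at either end never takes a canister. Each slides on the floor with about 0.2 to 0.7 N of friction (it tips if its handle is shoved hard), pushing those beyond it along, and stays where it is left.
- can_knob: White porcelain canister, in the row, told by its round knob: 66 mm (own x) by 50 mm (own y) by 44 mm high; its foot is bevelled 3 mm all round over the lowest 9 mm. On the middle of its lid a wooden round knob 20 mm across, 24 mm high (top 68 mm above the underside). 0.24 to 0.5 kg. Origin: centre of the underside, z up. First, second or third of the four from the tray's -y end. Own y along the tray's.
- can_a: White porcelain canister, an ordinary one in the row: 66 mm (own x) by 50 mm (own y) by 44 mm high; its foot is bevelled 3 mm all round over the lowest 9 mm. On the middle of its lid a wooden bar handle 36 mm along x, 12 mm along y, 24 mm high (top 68 mm above the underside). 0.24 to 0.5 kg. Origin: centre of the underside, z up. First, second or third from the -y end.
- can_b: White porcelain canister, an ordinary one in the row: 66 mm (own x) by 50 mm (own y) by 44 mm high; its foot is bevelled 3 mm all round over the lowest 9 mm. On the middle of its lid a wooden bar handle 36 mm along x, 12 mm along y, 24 mm high (top 68 mm above the underside). 0.24 to 0.5 kg. Origin: centre of the underside, z up. First, second or third from the -y end.
- can_c: White porcelain canister, an ordinary one in the row: 66 mm (own x) by 50 mm (own y) by 44 mm high; its foot is bevelled 3 mm all round over the lowest 9 mm. On the middle of its lid a wooden bar handle 36 mm along x, 12 mm along y, 24 mm high (top 68 mm above the underside). 0.24 to 0.5 kg. Origin: centre of the underside, z up. Always last, at the +y end.
- can_spare: White porcelain canister, the spare, as the ordinary ones: 66 mm (own x) by 50 mm (own y) by 44 mm high; its foot is bevelled 3 mm all round over the lowest 9 mm. On the middle of its lid a wooden bar handle 36 mm along x, 12 mm along y, 24 mm high (top 68 mm above the underside). 0.24 to 0.5 kg. Origin: centre of the underside, z up. Stands alone on the counter between robot and tray.
- mug: Bystander: white mug, 78 mm wide, 85 mm high, on the counter; origin at the centre of the underside.
- saucers: Bystander: white stack of saucers, 132 mm wide, 40 mm high; origin at the centre of the underside.
- yogurt: Bystander: white yogurt pot, 71 mm wide, 67 mm high; origin at the centre of the underside.

How it is judged:
At the end, for the whole second after the job is handed in: The spare is on the tray floor beside the round-knobbed canister, on its +y side (centres 47-57 mm apart along y), square to the tray within 0.08 rad; all five stand on the floor within 2.5 mm, upright within 0.06 rad, within 10 mm (x) and 130 mm (y) of the tray centre, at rest (z of can_a in the frame of tray between 0.0035 and 0.0085 m and angle between each of can_a, can_knob, can_b, can_c, can_spare's own z axis and vertical below 0.06 rad and linear speed of each of can_a, can_knob, can_b, can_c, can_spare below 0.01 m/s and x of can_a in the frame of tray between -0.01 and 0.01 m and y of can_a in the frame of tray between -0.13 and 0.13 m and z of can_knob in the frame of tray between 0.0035 and 0.0085 m and x of can_knob in the frame of tray between -0.01 and 0.01 m and y of can_knob in the frame of tray between -0.13 and 0.13 m and z of can_b in the frame of tray between 0.0035 and 0.0085 m and x of can_b in the frame of tray between -0.01 and 0.01 m and y of can_b in the frame of tray between -0.13 and 0.13 m and z of can_c in the frame of tray between 0.0035 and 0.0085 m and x of can_c in the frame of tray between -0.01 and 0.01 m and y of can_c in the frame of tray between -0.13 and 0.13 m and z of can_spare in the frame of tray between 0.0035 and 0.0085 m and x of can_spare in the frame of tray between -0.01 and 0.01 m and y of can_spare in the frame of tray between -0.13 and 0.13 m and y of can_spare in the frame of can_knob between 0.047 and 0.057 m and angle between the x axis of can_spare and the x axis of tray, either way round below 0.08 rad); the robot touches nothing.
It fails at once if a canister is pressed against the tray or its end stops with more than 25 N (contact force between any of can_a, can_knob, can_b, can_c, can_spare and tray above 25 N).
It fails at once if the spare is pressed on another canister with more than 25 N (contact force between can_spare and can_a above 25 N or contact force between can_spare and can_knob above 25 N or contact force between can_spare and can_b above 25 N or contact force between can_spare and can_c above 25 N).
It fails at once if a canister of the row is lifted more than 12 mm off the tray floor or tipped over 0.35 rad (z of any of can_a, can_knob, can_b, can_c in the frame of tray above 0.018 m or angle between any of can_a, can_knob, can_b, can_c's own z axis and vertical above 0.35 rad).
It fails at once if a bystander (mug, stack of saucers, yogurt pot) is moved more than 20 mm (distance of any of mug, saucers, yogurt from where it was at the start of the episode above 0.02 m).
It also fails if it takes over 72 s, if anything falls off the work surface, if the arm or the gripper's body presses on something with over 40 N, if the wrist force passes 120 N, or if a joint passes its speed limit or range.

## Working session

There is one attempt and no reset: what is moved stays moved. The work goes in short steps, each a Python script; the robot and the scene stay as the last script left them, time stands still between calls to the robot, and variables do not carry over. Pictures are saved under pics/ and viewed, at most 10 in all, crops included, and the job is handed in when it is done.

```bash
mkdir -p pics; ls
cat > h.py <<'E'
import numpy as np, cv2
from station import ctrl, get_state, vision, ticket, models
E
python3 - <<'E'
from h import *
a,d=vision.grab_frame("top");b,e=vision.grab_frame("side")
np.savez('f0.npz',a=a,d=d,b=b,e=e)
cv2.imwrite('pics/top0.png',a);cv2.imwrite('pics/side0.png',b)
for n in("top","side","wrist"):print(n,vision.camera_info(n))
print(ctrl.pinch_z,get_state())
for n in["can_knob","can_spare","can_a","tray","mug","saucers","yogurt"]:
  print(n,[(np.round(r["point"]),round(r["p"],2)) for r in models.recognise("top",n)])
E
```

```text
pics
top {'mtx': array([[413.62589711,   0.        , 316.95734737],
       [  0.        , 413.62589711, 196.92910678],
       [  0.        ,   0.        ,   1.        ]]), 'dist_coeffs': array([-0.04839921,  0.        ,  0.        ,  0.        ,  0.        ]), 'R': array([[ 0.00953864, -0.9997419 , -0.02061898],
       [-0.98945436, -0.00645613, -0.14470106],
       [ 0.14453059,  0.02178179, -0.98926056]]), 't': array([0.00264644, 0.46702791, 0.9732436 ])}
side {'mtx': array([[377.18687034,   0.        , 326.62104651],
       [  0.        , 377.18687034, 200.07254268],
       [  0.        ,   0.        ,   1.        ]]), 'dist_coeffs': array([-0.08080832,  0.        ,  0.        ,  0.        ,  0.        ]), 'R': array([[-0.89014681, -0.45565111,  0.00455249],
       [-0.32341184,  0.6247069 , -0.71073629],
       [ 0.3210038 , -0.63413197, -0.70344382]]), 't': array([0.41542626, 0.17945819, 0.70860497])}
wrist {'mtx': array([[286.03423076,   0.        , 319.32194888],
       [  0.        , 286.03423076, 200.55305053],
       [  0.        ,   0.        ,   1.        ]]), 'dist_coeff
[... 767 characters left out ...]
     1.24043794e-02,  7.71444524e-03, -3.71388330e-05]), 'tcp_pos': array([ 0.17546969, -0.59940433,  0.23052584]), 'eef_rot': array([-7.86661503e-04,  9.89871312e-01,  1.41965329e-01, -1.06457326e-04]), 'contact_force': array([ 0.39039537, -0.42261061,  0.61472169]), 'wrist_torque': array([-0.04112341, -0.06575862,  0.01620554]), 'gripper_force': 0.0, 'width': 0.08484291360862631}
can_knob [(array([312., 131.]), 0.61)]
can_spare [(array([364., 197.]), 0.71)]
can_a [(array([276., 133.]), 0.92), (array([291., 134.]), 0.9)]
tray [(array([303., 148.]), 0.97)]
mug [(array([184., 192.]), 0.74)]
saucers [(array([480., 187.]), 0.57)]
yogurt [(array([195., 241.]), 0.56), (array([363., 197.]), 0.28)]
```

View pics/top0.png

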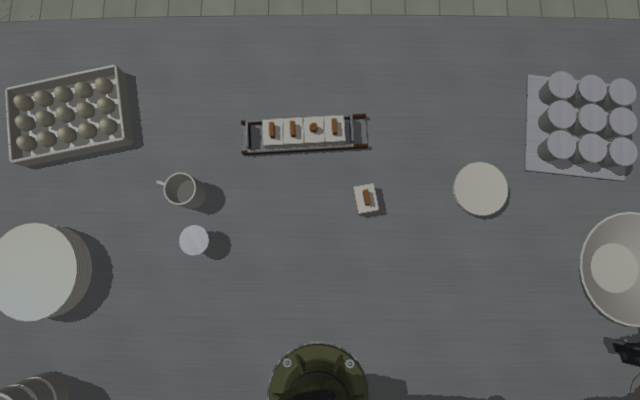

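View pics/side0.png

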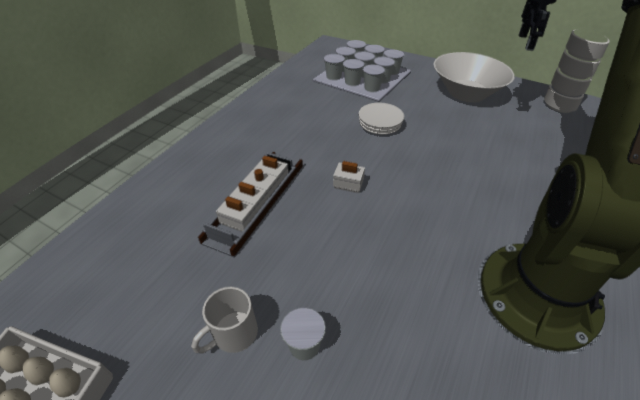

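The top view shows the row's handles at columns 272, 293, 314 (round knob) and 335 near row 128, so the order from −y is ordinary, knob, ordinary, can_c. The spare stands at (366,198), slightly turned. The gap has to open between columns 293 and 314. Next I turn these into coordinates.

```bash
cat >> h.py <<'E'
from scipy.spatial.transform import Rotation as Ro
def cam(n,st=None):
    c=vision.camera_info(n);K=c["mtx"];D=c["dist_coeffs"]
    if n!="wrist": R=c["R"].T; t=-R@c["t"]
    else:
        w,x,y,z=st["eef_rot"];T=Ro.from_quat([x,y,z,w]).as_matrix();H=c["hand_eye"]
        R=T@H[:3,:3];t=T@H[:3,3]+st["tcp_pos"]
    return K,D,R,t
def rays(n,pts,st=None):
    K,D,R,t=cam(n,st)
    u=cv2.undistortPoints(np.float64(pts).reshape(-1,1,2),K,D)[:,0]
    return np.c_[u,np.ones(len(u))]@R.T,t
def onz(n,pts,z,st=None):
    r,t=rays(n,pts,st);return t+r*((z-t[2])/r[:,2])[:,None]
def cloud(n,d,m,st=None):
    v,u=np.nonzero(m&(d>0));r,t=rays(n,np.c_[u,v],st);return t+r*d[v,u][:,None]
def quat(yaw,flip=False):
    "tool down, tool x along tray y (or -y if flip), rotated by yaw"
    s=-1 if flip else 1
    M=np.array([[0,s,0],[s,0,0],[0,0,-1.]])
    x,y,z,w=(Ro.from_euler('z',yaw)*Ro.from_matrix(M)).as_quat();return [w,x,y,z]
E
python3 - <<'E'
from h import *
f=np.load('f0.npz');d=f['d']
P=cloud("top",d,np.ones(d.shape,bool))
v,u=np.nonzero(d>0)
def reg(c0,c1,r0,r1,z0,z1):
    m=(u>=c0)&(u<=c1)&(v>=r0)&(v<=r1)&(P[:,2]>z0)&(P[:,2]<z1);return P[m]
def rect(Q):
    (c,s,a)=cv2.minAreaRect((Q[:,:2]*1000).astype(np.float32));return np.round(c,1),np.round(s,1),round(a,2)
print('row lids',rect(reg(262,346,110,150,.042,.056)))
print('tray lowwall',rect(reg(238,372,108,158,.014,.06)))
for n,(a,b) in dict(c=(264,281),b=(285,300),knob=(306,322),a=(328,343)).items():
    Q=reg(a,b,112,145,.06,.09);print(n,len(Q),Q.mean(0).round(4),Q.max(0).round(3),Q.min(0).round(3))
print('spare',rect(reg(345,385,178,220,.03,.055)))
Q=reg(345,385,178,220,.058,.09);print(len(Q),Q.mean(0),rect(Q))
tq=[('L',(243,122)),('R',(367,115)),('l',(243,153)),('r',(368,147))]
print(onz("top",[p for _,p in tq],.024).round(3))
print(onz("top",[(251,135),(352,130)],.05).round(3))
for fl in(0,1):
  for p in([.62,0,.3],[.62,0,.1],[.47,-.12,.1]): print(fl,p,ctrl.ik(p,quat(0.05,fl)))
E
```

```text
row lids (array([630.5,  41.8]), array([ 66.6, 200.2]), 3.73)
tray lowwall (array([630.7,  42.5]), array([ 88.1, 316.8]), 3.54)
c 83 [0.6252 0.1159 0.0729] [0.644 0.123 0.077] [0.607 0.11  0.064]
b 76 [0.6266 0.0672 0.0725] [0.646 0.073 0.077] [0.61  0.062 0.06 ]
knob 63 [0.6305 0.0177 0.0723] [0.641 0.027 0.077] [0.622 0.009 0.06 ]
a 82 [ 0.6332 -0.0331  0.0726] [ 0.652 -0.026  0.077] [ 0.616 -0.039  0.062]
spare (array([ 465.2, -110. ]), array([66.1, 50.5]), 10.64)
83 [ 0.46444376 -0.1093222   0.06744124] (array([ 464.9, -110. ]), array([35.6, 12. ]), 8.99)
[[ 0.66   0.197  0.024]
 [ 0.679 -0.118  0.024]
 [ 0.579  0.194  0.024]
 [ 0.595 -0.12   0.024]]
[[ 0.618  0.17   0.05 ]
 [ 0.631 -0.078  0.05 ]]
0 [0.62, 0, 0.3] [ 0.50090733  0.58727776 -0.98760125  1.38935621  0.48679489  1.42031306
 -0.42889996]
0 [0.62, 0, 0.1] [ 0.38444564  0.70808765 -0.72583581  1.6777099   0.55047951  0.97068994
 -0.49234575]
0 [0.47, -0.12, 0.1] [ 0.65968087  0.52016508 -0.67382588  2.03231307  0.47436246  0.7463549
 -0.25675365]
1 [0.62, 0, 0.3] [-0.6143659   0.67492039  1.15145757  1.40497082 -0.61259969  1.44845225
 -2.56839476]
1 [0.62, 0, 0.1] [-0.61831718  0.91488938  1.15025005  1.69134632 -0.90643181  1.16523107
 -2.30516086]
1 [0.47, -0.12, 0.1] [ 0.14969086  0.45550535  0.07091945  2.03858906 -0.0515906   0.64913282
 -2.83708189]
```

```bash
cat >> h.py <<'E'
YAW=.061; O=np.array([.6295,.0425]); 
def W(s,z,x=0,yaw=YAW): # tray coords (x, s along y) about O -> world
    return [O[0]+x*np.cos(yaw)-s*np.sin(yaw),O[1]+x*np.sin(yaw)+s*np.cos(yaw),z]
def S(p): # world -> tray (x,s)
    q=np.array(p[:2])-O;c,s=np.cos(YAW),np.sin(YAW);return np.array([c*q[0]+s*q[1],-s*q[0]+c*q[1]])
E
python3 - <<'E'
from h import *
ctrl.close_gripper(20)
ctrl.movep(W(0,.2),quat(YAW))
st=get_state();a,d=vision.grab_frame("wrist");cv2.imwrite('pics/w1.png',a)
print(st['time'],st['tcp_pos'],S(st['tcp_pos']),st['contact_force'],st['width'])
P=cloud("wrist",d,np.ones(d.shape,bool),st)
T=np.array([S(p) for p in P])
m=(P[:,2]>.066)&(P[:,2]<.08)&(abs(T[:,0])<.025)&(abs(T[:,1])<.12)
h,e=np.histogram(T[m,1],bins=np.arange(-.12,.12,.004));print([(round(x,3),int(k)) for x,k in zip(e,h) if k])
for lo,hi in((-.09,-.06),(-.04,-.01),(.01,.04),(.06,.09)):
    k=m&(T[:,1]>lo)&(T[:,1]<hi)
    if k.sum()>20: print(k.sum(),T[k].min(0).round(4),T[k].max(0).round(4),P[k,2].mean())
E
```

```text
3.9917 [0.6296463  0.04110848 0.19988596] [ 6.11989821e-05 -1.39785025e-03] [-0.08111183 -0.59639485 -0.41566761] 0.00014760831376577972
[(np.float64(-0.076), 2), (np.float64(-0.072), 12), (np.float64(-0.036), 38), (np.float64(-0.032), 61), (np.float64(-0.028), 73), (np.float64(-0.024), 72), (np.float64(-0.02), 66), (np.float64(0.016), 53), (np.float64(0.02), 158), (np.float64(0.024), 155), (np.float64(0.028), 133), (np.float64(0.068), 135), (np.float64(0.072), 200), (np.float64(0.076), 160), (np.float64(0.08), 46)]
310 [-0.0074 -0.0359] [ 0.0109 -0.0162] 0.07356615407599369
499 [-0.0156  0.0186] [0.0191 0.0304] 0.07363557675334835
541 [-0.0155  0.0688] [0.0198 0.0809] 0.07401191921056079
```

View pics/w1.png

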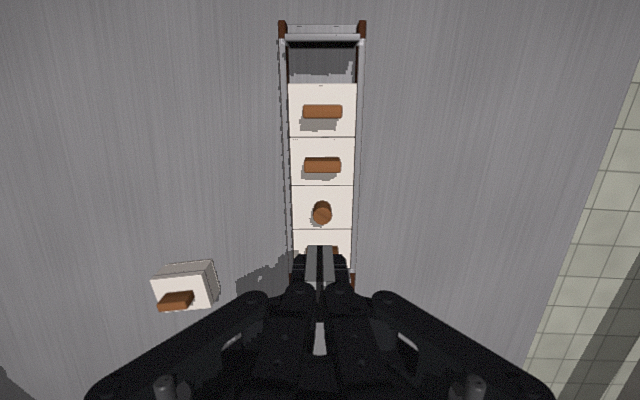

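The wrist view shows the row running straight up the picture. The handles are at (323,110) and (323,165), the knob is at (322,212), and the tray floor is free above row 80, on the +y side. Depth agrees with the geometry. Now I lower the shut fingers between the knob and can_b's handle and ease both sides apart, watching the force.

```bash
cat >> h.py <<'E'
yh=np.array([-np.sin(YAW),np.cos(YAW),0])
def fy(): 
    return float(np.mean([get_state()['contact_force']@yh for _ in range(1)]))
def push(sgn,s0,smax,x,z,step=.0015,thr=3.5,sp=.03):
    ctrl.movel(W(s0,z,x),max_speed=.03)
    f0=fy();log=[];s=s0
    while abs(s-s0)<smax:
        s+=sgn*step;ctrl.movel(W(s,z,x),max_speed=sp)
        st=get_state();f=st['contact_force']@yh-f0
        log.append((round(s*1e3,1),round(S(st['tcp_pos'])[1]*1e3,2),round(f,2)))
        if -sgn*f>thr: break
    print(round(st['time'],1),'tcp',st['tcp_pos'].round(4),'f0',round(f0,2));print(log)
    return s
E
python3 - <<'E'
from h import *
ctrl.movel(W(.0012,.1,.0018)); 
st=get_state();print(S(st['tcp_pos']),st['tcp_pos'],st['contact_force'])
ctrl.movel(W(.0018,.057,.0018),max_speed=.08);ctrl.pause(.2)
st=get_state();print(S(st['tcp_pos']),st['tcp_pos'],st['contact_force'])
push(1,.0035,.018,.0018,.057)
E
```

```text
[0.00233804 0.00148819] [0.63174297 0.04412795 0.10084229] [ 0.48311877 -0.35694588  0.33460622]
[0.00212194 0.00188722] [0.63150294 0.04451307 0.05752792] [-0.84937749  0.27537227 -0.24681861]
9.0 tcp [0.6299 0.0643 0.057 ] f0 -0.89
[(5.0, np.float64(5.19), np.float64(0.52)), (6.5, np.float64(6.69), np.float64(0.84)), (8.0, np.float64(7.98), np.float64(0.04)), (9.5, np.float64(9.41), np.float64(-0.73)), (11.0, np.float64(11.15), np.float64(0.34)), (12.5, np.float64(12.79), np.float64(0.21)), (14.0, np.float64(14.31), np.float64(-0.22)), (15.5, np.float64(15.77), np.float64(0.55)), (17.0, np.float64(17.25), np.float64(0.5)), (18.5, np.float64(18.76), np.float64(0.03)), (20.0, np.float64(20.26), np.float64(-0.02)), (21.5, np.float64(21.75), np.float64(0.57))]
```

Run:
```python
from h import *
s=push(1,.0215,.0059,.0018,.057,step=.001,thr=3)
s=push(1,s,.014,.0018,.057,step=.0005,thr=2.5)
```

```text
10.8 tcp [0.6296 0.0702 0.057 ] f0 -0.23
[(22.5, np.float64(22.44), np.float64(-1.23)), (23.5, np.float64(23.52), np.float64(-1.14)), (24.5, np.float64(24.67), np.float64(-0.48)), (25.5, np.float64(25.69), np.float64(-0.63)), (26.5, np.float64(26.73), np.float64(-0.38)), (27.5, np.float64(27.67), np.float64(-0.71))]
18.0 tcp [0.6288 0.0841 0.057 ] f0 -1.38
[(28.0, np.float64(27.94), np.float64(0.33)), (28.5, np.float64(28.46), np.float64(-0.37)), (29.0, np.float64(29.08), np.float64(-0.35)), (29.5, np.float64(29.62), np.float64(0.46)), (30.0, np.float64(30.12), np.float64(-0.02)), (30.5, np.float64(30.6), np.float64(-0.03)), (31.0, np.float64(31.1), np.float64(-0.55)), (31.5, np.float64(31.61), np.float64(0.8)), (32.0, np.float64(32.11), np.float64(1.05)), (32.5, np.float64(32.61), np.float64(0.3)), (33.0, np.float64(33.1), np.float64(-0.1)), (33.5, np.float64(33.62), np.float64(-1.26)), (34.0, np.float64(34.08), np.float64(0.59)), (34.5, np.float64(34.6), np.float64(-0.41)), (35.0, np.float64(35.09), np.float64(0.04)), (35.5, np.float64(35.57), np.float64(0.65)), (36.0, np.float64(36.14), np.float64(-0.09)), (36.5, np.float64(36.58), np.float64(-0.8)), (37.0, np.float64(37.07), np.float64(1.35)), (37.5, np.float64(37.57), np.float64(-0.58)), (38.0, np.float64(38.06), np.float64(-0.24)), (38.5, np.float64(38.6), np.float64(0.58)), (39.0, np.float64(39.07), np.float64(-0.47)), (39.5, np.float64(39.59), np.float64(-0.24)), (40.0, np.float64(40.11), np.float64(1.21)), (40.5, np.float64(40.6), np.float64(0.28)), (41.0, np.float64(41.12), np.float64(0.28)), (41.5, np.float64(41.6), np.float64(0.59))]
```

Run:
```python
from h import *
st=get_state();a,d=vision.grab_frame("wrist")
t,dt=vision.grab_frame("top");s,ds=vision.grab_frame("side")
np.savez('f1.npz',a=a,d=d,t=t,dt=dt)
c=lambda i,r0,r1,c0,c1,k:cv2.resize(i[r0:r1,c0:c1],None,fx=k,fy=k,interpolation=cv2.INTER_CUBIC)
A=c(a,0,200,220,420,2);B=c(s,140,260,180,320,400/140);T=c(t,100,165,230,380,800/150)
h=max(A.shape[0],B.shape[0]);pad=lambda i:cv2.copyMakeBorder(i,0,h-i.shape[0],0,0,cv2.BORDER_CONSTANT)
M=np.hstack([pad(A),pad(B)])[:,:800];M=cv2.resize(M,(640,int(h*.8)));T=cv2.resize(T,(640,240))
cv2.imwrite('pics/m2.png',np.vstack([M,T]))
for nm,dd,s_ in(("wrist",d,st),("top",dt,None)):
    P=cloud(nm,dd,np.ones(dd.shape,bool),s_);q=P[:,:2]-O;cc,ss=np.cos(YAW),np.sin(YAW)
    T=np.c_[cc*q[:,0]+ss*q[:,1],-ss*q[:,0]+cc*q[:,1]]
    m=(abs(T[:,0])<.018)&(T[:,1]>-.15)&(T[:,1]<.17)
    print(nm,'profile s:zmax,n')
    print([(int(k),round(float(np.median(P[m&(abs(T[:,1]*1e3-k)<2),2])*1e3)),round(float(P[m&(abs(T[:,1]*1e3-k)<2),2].max()*1e3))) for k in range(-148,168,4) if (m&(abs(T[:,1]*1e3-k)<2)).any()])
```

```text
wrist profile s:zmax,n
[(-20, 61, 67), (-16, 60, 69), (-12, 50, 52), (-8, 51, 52), (28, 109, 110), (32, 106, 115), (36, 105, 115), (40, 96, 121), (44, 104, 124), (48, 86, 129), (52, 114, 148), (56, 123, 151), (60, 140, 154), (64, 66, 154), (68, 50, 52), (72, 50, 52), (76, 50, 52), (80, 50, 52), (84, 50, 52), (88, 50, 52), (92, 50, 52), (96, 50, 52), (100, 50, 52), (104, 74, 77), (108, 74, 76), (112, 74, 76), (116, 51, 75), (120, 50, 52), (124, 50, 52), (128, 50, 52), (132, 50, 52), (136, 47, 52), (140, 50, 52), (148, 6, 8), (152, 6, 8), (156, 6, 9), (160, 1, 8), (164, 0, 2)]
top profile s:zmax,n
[(-32, 477, 477), (-28, 480, 482), (-24, 482, 485), (-20, 484, 487), (-16, 485, 489), (-12, 485, 492), (-8, 485, 493), (-4, 484, 494), (0, 483, 496), (4, 481, 496), (8, 479, 495), (12, 477, 495), (16, 475, 494), (20, 475, 492), (24, 475, 490), (28, 461, 490), (32, 460, 486), (36, 460, 483), (40, 460, 481), (44, 460, 481), (48, 460, 479), (52, 459, 476), (56, 459, 472), (60, 457, 461), (64, 457, 471), (68, 455, 472), (72, 452, 469), (76, 452, 468), (80, 267, 467), (84, 441, 466), (88, 452, 462), (92, 436, 458), (96, 423, 453), (100, 57, 447), (104, 72, 439), (108, 74, 419), (112, 74, 77), (116, 52, 71), (120, 51, 55), (124, 50, 53), (128, 50, 54), (132, 49, 52), (136, 48, 54), (140, 49, 52), (152, 6, 9), (156, 5, 10), (160, -1, 2), (164, 0, 4)]
```

View pics/m2.png

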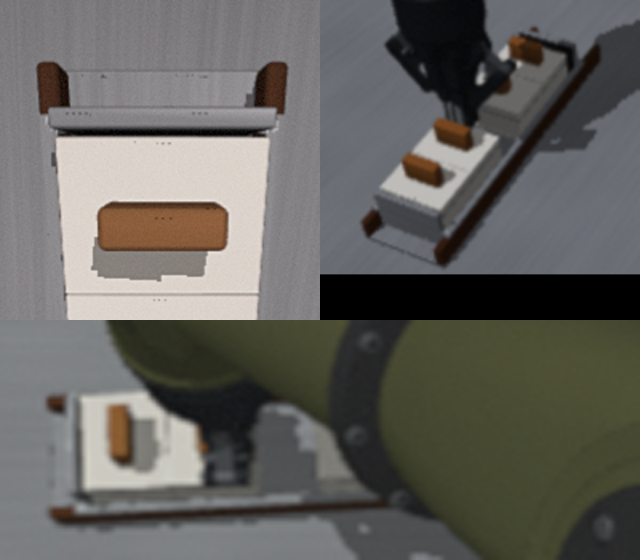

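The composite shows can_b and can_c moved together toward +y. In the upper-left crop a thin dark gap of about 2 mm remains between can_c (row 135) and the stop plate (row 128). I keep pushing to contact.

Run:
```python
from h import *
s=push(1,.0415,.006,.0018,.057,step=.0005,thr=2.8)
print([ (get_state()['contact_force']@yh).round(2) for _ in range(3)])
```

```text
20.1 tcp [0.6287 0.0865 0.057 ] f0 -2.22
[(42.0, np.float64(41.97), np.float64(1.41)), (42.5, np.float64(42.48), np.float64(1.11)), (43.0, np.float64(43.05), np.float64(0.92)), (43.5, np.float64(43.62), np.float64(0.94)), (44.0, np.float64(43.93), np.float64(0.72)), (44.5, np.float64(43.96), np.float64(-0.9)), (45.0, np.float64(43.97), np.float64(-3.5))]
[np.float64(-5.71), np.float64(-5.71), np.float64(-5.71)]
```

Run:
```python
from h import *
ctrl.movel(W(.0,.057,.0018),max_speed=.08)
s=push(-1,-.002,.0145,.0018,.057,step=.0015,thr=3)
s=push(-1,s,.008,.0018,.057,step=.0005,thr=2.8)
print([ (get_state()['contact_force']@yh).round(2) for _ in range(1)])
```

```text
23.6 tcp [0.6323 0.0254 0.057 ] f0 0.07
[(-3.5, np.float64(-3.56), np.float64(0.12)), (-5.0, np.float64(-5.16), np.float64(-0.43)), (-6.5, np.float64(-6.51), np.float64(0.81)), (-8.0, np.float64(-7.95), np.float64(0.7)), (-9.5, np.float64(-9.59), np.float64(0.85)), (-11.0, np.float64(-11.2), np.float64(1.56)), (-12.5, np.float64(-12.79), np.float64(0.8)), (-14.0, np.float64(-14.21), np.float64(-0.18)), (-15.5, np.float64(-15.76), np.float64(0.41)), (-17.0, np.float64(-17.25), np.float64(0.6))]
26.6 tcp [0.6326 0.0209 0.0571] f0 -0.0
[(-17.5, np.float64(-17.42), np.float64(-0.09)), (-18.0, np.float64(-17.91), np.float64(1.28)), (-18.5, np.float64(-18.5), np.float64(1.7)), (-19.0, np.float64(-19.14), np.float64(1.74)), (-19.5, np.float64(-19.6), np.float64(1.17)), (-20.0, np.float64(-20.09), np.float64(0.37)), (-20.5, np.float64(-20.6), np.float64(0.87)), (-21.0, np.float64(-21.1), np.float64(1.28)), (-21.5, np.float64(-21.6), np.float64(1.63)), (-22.0, np.float64(-21.66), np.float64(2.4)), (-22.5, np.float64(-21.71), np.float64(4.76))]
[np.float64(4.75)]
```

```bash
cat >> h.py <<'E'
def tcoords(P,O2=None,yaw=YAW):
    q=P[:,:2]-(O if O2 is None else O2);c,s=np.cos(yaw),np.sin(yaw);return np.c_[c*q[:,0]+s*q[:,1],-s*q[:,0]+c*q[:,1]]
def rect(Q):
    (c,s,a)=cv2.minAreaRect((Q[:,:2]*1000).astype(np.float32));return np.round(c,1),np.round(s,1),round(a,2)
E
python3 - <<'E'
from h import *
ctrl.movel(W(-.0195,.057,.0018));ctrl.movel(W(-.05,.2,.0018),max_speed=.3)
ctrl.pause(.15)
st=get_state();a,d=vision.grab_frame("wrist");cv2.imwrite('pics/w3.png',a);np.savez('f3.npz',a=a,d=d,p=st['tcp_pos'],q=st['eef_rot'])
P=cloud("wrist",d,np.ones(d.shape,bool),st);T=tcoords(P)
print(S(st['tcp_pos']))
for lo,hi in((-.065,-.025),(.045,.08),(.095,.13)):
    k=(P[:,2]>.068)&(P[:,2]<.08)&(abs(T[:,0])<.025)&(T[:,1]>lo)&(T[:,1]<hi)
    if k.sum()>20: print('handle',k.sum(),rect(T[k]),P[k,2].mean())
k=(P[:,2]>.046)&(P[:,2]<.054)&(abs(T[:,0])<.034)
g=np.sort(T[k&(abs(T[:,0])<.028),1]);i=np.argmax(np.diff(g));print('gap',g[i:i+2])
k2=k&(T[:,1]>.04)&(T[:,1]<.13);print('bc lids',rect(T[k2]))
for lo,hi in((-.05,-.03),(.03,.05)):
    k=(P[:,2]>.019)&(P[:,2]<.027)&(T[:,0]>lo)&(T[:,0]<hi)&(abs(T[:,1]-.03)<.1)
    if k.sum()>30:
        f=np.polyfit(T[k,1],T[k,0],1);print('wall',k.sum(),np.percentile(T[k,0],[1,50,99]),f)
ctrl.ungrasp()
sp=np.array([.4650,-.1097]);y=.17
p=sp-.065*np.array([-np.sin(y),np.cos(y)])
ctrl.movep([*p,.2],quat(y));ctrl.pause(.15)
st=get_state();a,d=vision.grab_frame("wrist");cv2.imwrite('pics/w4.png',a)
P=cloud("wrist",d,np.ones(d.shape,bool),st);T=tcoords(P,sp,0)
n=np.linalg.norm(T,axis=1)
k=(P[:,2]>.062)&(P[:,2]<.075)&(n<.03);print('spare handle',k.sum(),rect(T[k]),P[k,2].mean())
k=(P[:,2]>.039)&(P[:,2]<.049)&(n<.05);print('lid',k.sum(),rect(T[k]))
print(st['time'],st['tcp_pos'],p)
E
```

```text
[ 0.00099295 -0.0501516 ]
handle 327 (array([  1.9, -39.3]), array([19.2, 18.5]), 89.94) 0.07397851162936604
handle 661 (array([ 1.6, 61.2]), array([12.1, 35.4]), 89.9) 0.07396689549046674
handle 534 (array([  1.9, 108.2]), array([35.7,  7.6]), 0.28) 0.07354113026310961
gap [-0.01446705  0.03666929]
bc lids (array([ 1.3, 79.5]), array([65.4, 78.5]), 0.07)
wall 688 [-0.04163669 -0.03619871 -0.03357614] [-0.00180849 -0.03671389]
wall 646 [0.03732793 0.04043564 0.04550305] [0.00494877 0.04061814]
spare handle 523 (array([-1.3, -1.6]), array([35.9, 12. ]), 9.78) 0.06787570227970642
lid 2745 (array([-1.3, -1.6]), array([66.3, 49.5]), 9.93)
29.55 [ 0.4773162  -0.17234087  0.2002087 ] [ 0.47599685 -0.17376301]
```

View pics/w3.png

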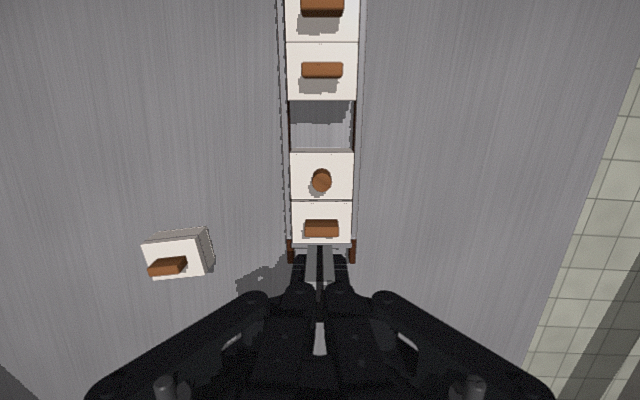

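View pics/w4.png

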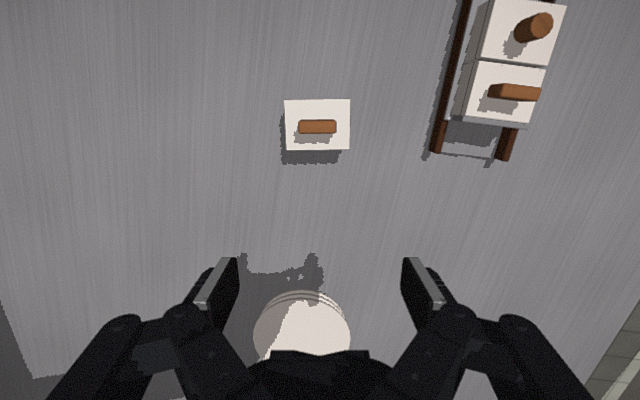

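The wrist view of the tray shows the gap open between can_b (row 100) and the knob canister (row 152). Depth puts the gap at s = −14.5 to 36.7 mm, because the knob canister sprang back about 3 mm from the stop. The other view shows the spare alone at (318,125), with its handle square to the tool and the saucers well clear. Next I grasp the handle by its ends.

Run:
```python
from h import *
sp=np.array([.4637,-.1113]);y=.172;q=quat(y)
ctrl.movel([*sp,.12],q,max_speed=.25)
ctrl.movel([*sp,.046],max_speed=.1);ctrl.pause(.2)
st=get_state();print(st['tcp_pos'],st['contact_force'])
e=tcoords(st['tcp_pos'][None],sp,y);print('tcp in spare frame mm',e*1e3)
ctrl.close_gripper(50)
st=get_state();e=tcoords(st['tcp_pos'][None],sp,y);print('closed',st['time'],st['width'],st['gripper_force'],st['tcp_pos'],e*1e3,st['contact_force'])
np.save('zg.npy',st['tcp_pos'])
ctrl.movel([*sp,.135],max_speed=.15)
st=get_state();print(st['time'],st['width'],st['contact_force'],st['wrist_torque'])
```

```text
[ 0.46401475 -0.11140394  0.04650471] [-0.46080055  0.93822783  0.34522159]
tcp in spare frame mm [[ 0.29232075 -0.1562775 ]]
closed 31.7667 0.03490603560832803 49.44730281829834 [ 0.46395351 -0.11129355  0.04626489] [[ 0.25087298 -0.03703522]] [0.5124461  0.9288418  5.01490514]
32.5083 0.0349024174872861 [ 0.02748666 -0.32989102 -4.28916954] [-0.00584103  0.0355389  -0.01740917]
```

Run:
```python
from h import *
q=quat(.060)
ctrl.movep(W(.0100,.138,.0019),q)
ctrl.movel(W(.0100,.106,.0019),q,max_speed=.1);ctrl.pause(.2)
st=get_state();print(st['time'],S(st['tcp_pos']),st['tcp_pos'],st['contact_force'])
a,d=vision.grab_frame("wrist");s,_=vision.grab_frame("side")
P=cloud("wrist",d,np.ones(d.shape,bool),st);T=tcoords(P)
k=(P[:,2]>.046)&(P[:,2]<.054)&(abs(T[:,0])<.03)&(T[:,1]<.08)&(T[:,1]>.02);print('b lid edge',np.percentile(T[k,1],[0,1,99]) if k.any() else None)
k=(P[:,2]>.094)&(P[:,2]<.112)&(abs(T[:,0])<.04)&(T[:,1]<.05)&(T[:,1]>.02);print('spare +y edge',np.percentile(T[k,1],[50,99,100]) if k.any() else None)
c=lambda i,r0,r1,c0,c1,k:cv2.resize(i[r0:r1,c0:c1],None,fx=k,fy=k,interpolation=cv2.INTER_CUBIC)
cv2.imwrite('pics/m5.png',np.hstack([c(a,100,300,220,420,2),c(s,140,260,180,300,400/120)]))
```

```text
34.1083 [0.00226552 0.0100429 ] [0.63114907 0.05266233 0.10674816] [ 0.55450256 -0.08095742 -4.22110475]
b lid edge [0.03615182 0.03652775 0.07946725]
spare +y edge [0.02969992 0.03530005 0.03572993]
```

View pics/m5.png

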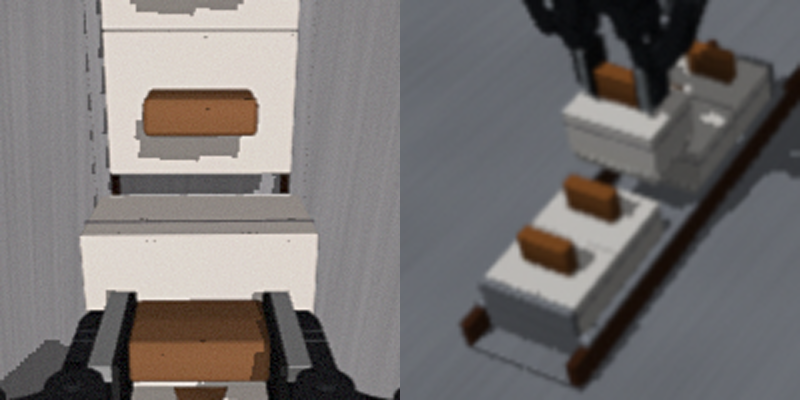

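The spare hangs level and square above the gap. Its +y edge is at 35.5 mm, and can_b's edge is at 36.3 mm. Now I lower it with force checks.

```bash
cat > low.py <<'E'
from h import *
import sys
z=float(sys.argv[1]);s=float(sys.argv[2]);zt=float(np.load('zg.npy')[2])+.0062;x=.0019
log=[]
while z>zt:
    z=max(z-.003,zt);ctrl.movel(W(s,z,x),max_speed=.04)
    st=get_state();f=st['contact_force'];g=[-f[0],f@yh,f[2]+4.2]
    log.append((round(z*1e3,1),round(st['tcp_pos'][2]*1e3,1),round(S(st['tcp_pos'])[1]*1e3,1),np.round([f@[np.cos(YAW),np.sin(YAW),0],f@yh,f[2]+4.2],1).tolist()))
    if f[2]+4.2>6 or abs(f@yh)>6 or abs(f[0])>6: print('STOP');break
for l in log:print(*l)
print(st['time'],z,zt)
E
python3 low.py .106 .0100
```

```text
103.0 102.8 9.9 [-0.5, 1.4, -1.0]
100.0 99.7 10.0 [0.0, -0.2, 1.5]
97.0 96.8 10.0 [-0.0, -0.2, 0.4]
94.0 93.8 9.9 [-0.5, -0.0, 0.6]
91.0 90.7 9.9 [-0.1, -1.0, -0.7]
88.0 87.8 10.1 [-1.0, 0.3, 0.6]
85.0 84.7 10.1 [0.1, 0.0, -0.0]
82.0 81.7 10.0 [-0.1, 0.2, -1.1]
79.0 78.7 9.9 [0.6, 0.8, 0.1]
76.0 75.8 9.9 [-0.3, 0.6, 0.6]
73.0 72.8 9.9 [-0.1, 0.9, -0.3]
70.0 69.7 9.9 [0.1, -0.2, -0.5]
67.0 66.7 9.9 [0.6, -0.0, 1.1]
64.0 63.7 10.0 [0.7, -0.8, 1.2]
61.0 60.8 10.0 [-0.5, 0.4, 0.8]
58.0 57.7 9.9 [0.2, -0.2, 0.7]
55.0 54.8 10.0 [0.1, 0.3, -0.9]
52.5 52.5 10.1 [-0.3, 0.4, 0.9]
38.7083 0.05246489167907184 0.05246489167907184
```

Run:
```python
from h import *
ctrl.ungrasp();ctrl.movel(W(.0100,.13,.0019),max_speed=.15);ctrl.movel(W(-.08,.22,.0019),max_speed=.25);ctrl.pause(.2)
st=get_state();a,d=vision.grab_frame("wrist");s,_=vision.grab_frame("side")
P=cloud("wrist",d,np.ones(d.shape,bool),st);T=tcoords(P)
for lo,hi in((-.115,-.07),(-.06,-.025),(-.01,.03),(.045,.08),(.095,.13)):
    k=(P[:,2]>.066)&(P[:,2]<.085)&(abs(T[:,0])<.025)&(T[:,1]>lo)&(T[:,1]<hi)
    if k.sum()>20: print('handle',k.sum(),rect(T[k]),P[k,2].mean().round(4),P[k,2].max().round(4))
for lo,hi in((-.063,-.017),(-.012,.032),(.04,.08)):
    k=(P[:,2]>.04)&(P[:,2]<.06)&(abs(T[:,0])<.03)&(T[:,1]>lo)&(T[:,1]<hi)
    if k.sum()>50: print('lid z',np.median(P[k,2]),np.linalg.lstsq(np.c_[T[k],np.ones(k.sum())],P[k,2],rcond=None)[0].round(4))
print(st['time'])
c=lambda i,r0,r1,c0,c1,k:cv2.resize(i[r0:r1,c0:c1],None,fx=k,fy=k,interpolation=cv2.INTER_CUBIC)
cv2.imwrite('pics/m6.png',np.hstack([c(a,0,260,220,420,400/260*1),c(s,140,260,180,300,400/120)]))
```

```text
handle 399 (array([  1.9, -91.9]), array([11.6, 34.5]), 89.97) 0.0734 0.0763
handle 303 (array([  1.6, -39.8]), array([18.4, 18.6]), 45.6) 0.074 0.0764
handle 506 (array([ 1.1, 10. ]), array([35.3, 11.8]), 0.08) 0.0739 0.0763
handle 636 (array([ 1.9, 60.1]), array([11.7, 35.4]), 89.74) 0.0738 0.0767
lid z 0.05030421092482551 [-0.0005 -0.0016  0.0503]
lid z 0.05026062428436659 [-0.0011 -0.002   0.0503]
lid z 0.05034885502015163 [ 0.0006 -0.0032  0.0507]
40.7833
```

View pics/m6.png

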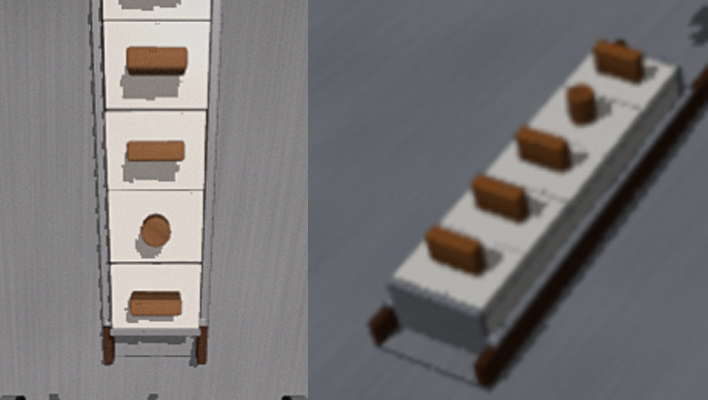

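All five canisters stand level with their lids at 50 mm. The spare is 49.8 mm from the knob canister on its +y side, and the gripper is clear. I'm handing the job in.

```bash
python3 -c "
from h import *
print(ticket.close_job())"
```

```text
the job is handed in; nothing more can be done
None
```

The spare stands on the tray floor directly beside the round-knobbed canister on its +y side (centres measured 49.8 mm apart), with the row's lids level and the gripper clear; the job was handed in at about 41 s, and the hand-in returned no verdict.

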